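# Tilt the platform carrying the steel channel to the set angle and hold it

### The arm

A 7-joint arm with a two-finger parallel gripper is mounted at the origin on a cart in front of the work surface, level with it; the furniture and walls round the work are solid. World frame = base frame: x ahead of the robot, y to its left, z up, the work surface at z = 0. Lengths are in mm, angles in rad, forces in N, time in s.
With the tool pointing down it reaches from about 400 to 850 mm from the base axis. Payload 10.4 kg.
Tool frame: the origin (TCP) lies on the centre line of the jaws, within the pads' length; the fingertips stand 8 mm ahead of it and the grasp point (between the pads) lies 11 mm behind it; z points along the fingers, y is the direction in which the jaws open and shut (so a half turn about z gives the same grasp; the last joint's range is limited). The gripper opens to 85 mm and grips with 20 to 120 N. Pads are 22 mm wide; open, the fingers measure 114 mm over their backs; the gripper's body (76 mm by 85 mm) begins 54 mm behind the grasp point. The pads swing forward as they close: fully open they stand 13 mm farther back than shut.
Start: joints at [-1.156, 0.332, -0.065, 1.46, 0.022, 1.35, -0.088], TCP at [264.958, 566.081, 239.338] pointing down, gripper open.
Joint ranges: [-2.6, 2.6], [-0.5, 2.12], [-1.47, 1.34], [0.16, 2.42], [-1.27, 4.41], [0.06, 2.06], [-2.6, 2.6]. Speed limits (rad/s): [2.22, 2.22, 2.79, 2.79, 3.14, 3.14, 3.14].

### API

Orientations are given as a rotation vector (axis times angle).
In Python, from cell import * gives the robot as it stands.
- The arm moves only by the tool drive_tool, never from a script. Its argument "commands" is a list of rows, each a list of 3 entries, a list of its own where there are three numbers: the shift along the tool's x, y, z in mm, then the turn, a rotation vector about the tool's x, y, z in degrees, then the closure, from 0 (fully open) to 1 (shut). A call has exactly 8 rows; each row shifts and turns the commanded pose from where the row before left it, along the tool's axes as they then stand; what a row does not reach is not made up. A row lasts 1/12 s, in which the tool goes at most 41.7 mm and 7.16 degrees, less where a joint would pass 70% of its speed; a pose out of reach is approached as far as the arm can. A call is refused whole if a number of a shift passes 41.7 or a number of a turn 7.16, either way. A call with a gripper value outside its range is refused whole. The fingers move at their own pace and stop on an object; "squeeze" is the grip in N (left out, the last holds). Time passes only in rows, so rows that do not move let the fingers close, or fill a call up. It gives the time, the measured TCP pose, the force and the opening at its end, in the units of the state.
- sense(): the state, without advancing time (a new reading comes with each control period).
- camera(name): name is "scene" or "top" or "wrist"; returns a dict with "pixels" (420x560x3 uint8, red, green, blue), "z_map" (420x560 float32, mm along the optical axis (not along the pixel's ray), 0 where there is no reading), "fx", "fy", "cx", "cy" (pixels), "R" (3x3) and "t" (3): a world point X has camera coordinates R X + t; the wrist camera has in their place "mount" (4x4, takes a point from camera to tool coordinates, whose origin is the TCP and whose axes are the flange's). Camera axes: x right, y down, z forward; pixel columns grow to the right and rows downward; lengths in mm; the calibration is good to about 2 mm. The wrist camera is an equidistant fisheye: a pixel r from the principal point sees the ray r / f radians off the axis. A picture is of the moment at which its call begins: read the wrist's pose just before it.
- close_job(): hands the job in, once; it reports no verdict.
The state is a dict: "time_s": time; "qpos": joint angles; "joint_velocities": joint speeds; "joint_torque": joint torques, N m; "ee_pos": TCP position; "orientation": TCP orientation; "wrist_force": force on the tool from outside, world axes, zero at the start; "moment": the same for the moment, N m; "finger_gap": finger opening in mm.
Only numpy, scipy, OpenCV 4.12 (cv2) and the standard library are available. Lean on these libraries where they do the work, as an engineer would, in place of code of your own. Each camera call takes 0.05 s, during which the arm holds its last target.

### The job

The tilting rig on the bench has two hinged platforms side by side, and between them an index arm that has been set to an angle. Take the platform on which the steel channel lies by its lifting bar, raise it until its deck is parallel with the index arm, within about 3 degrees, and finish while holding the bar so that the platform stays still at that angle. The channel must stay on the platform; leave the other platform down with its tin, and do not disturb the index arm or the tools lying round the rig.

Things in the scene. Friction and masses are not known exactly. Their poses are not given: they have to be found in the camera images.
- rig: Fixed grey tilting rig, base plate 250 x 270 x 12 mm. Origin on the bench, 125 mm in front of the hinge axis, midway between the platforms; x to the back (to the hinge), y left, z up. Platform centre lines at y = +75 (left) and -75 mm (right), one hinge pin at the back. Between them stands a steel arc, 135 mm from the pin, with a tick every 10 degrees to 60.
- rig_hinge (a point): Point on the common hinge axis, midway between the platforms, 40 mm above the bench, 125 mm behind the rig's origin; the axis runs along the rig's y. Axes as the rig's.
- index (a joint): Angle of the index arm, in rad: 0 = level, grows as its tip rises; same sense and same hinge axis as the platforms. It starts between 0.35 and 0.75 and stays by friction; it is the angle wanted. It does not stop the platforms.
- index_tip (a point): Tip of the index arm: a flat dark steel arm 12 mm high and 4 mm thick with a thin pointed end and a small black knob, in the gap between the platforms, reaching 165 mm forward from the hinge axis. The point lies on the arm's centre line, which passes through the hinge axis; its x axis points along the arm back to the hinge.
- left_platform (a joint): Hinge of the left platform, rad: 0 = level on its rests, grows as the front edge is lifted, to 1.1. Free hinge: let go, it falls back to 0. Plain steel tray, 180 mm front to back, 100 wide, deck top 6 mm above the hinge axis (46 mm above the bench when level), rims 6 to 10 mm high at sides and back, none at the front. 0.33 kg with its bar, plus its load.
- right_platform (a joint): Hinge of the right platform, rad: 0 = level on its rests, grows as the front edge is lifted, to 1.1. Free hinge: let go, it falls back to 0. Plain steel tray, 180 mm front to back, 100 wide, deck top 6 mm above the hinge axis (46 mm above the bench when level), rims 6 to 10 mm high at sides and back, none at the front. 0.33 kg with its bar, plus its load.
- left_bar (a point): Lifting bar of the left platform, turning with it: round steel, 14 mm thick, 92 long, along y; 76 free between end rods. Origin: its centre, 60 mm above the bench when level, 62 in front of the deck. At platform angle a it lies, from the hinge axis, at -250 cos a + 20 sin a mm along rig x, 250 sin a + 20 cos a up. Its x runs back along the deck. Pinch from above; it turns in the grip.
- right_bar (a point): Lifting bar of the right platform, turning with it: round steel, 14 mm thick, 92 long, along y; 76 free between end rods. Origin: its centre, 60 mm above the bench when level, 62 in front of the deck. At platform angle a it lies, from the hinge axis, at -250 cos a + 20 sin a mm along rig x, 250 sin a + 20 cos a up. Its x runs back along the deck. Pinch from above; it turns in the grip.
- left_deck (a point): Centre of the left platform's deck, on its top surface, 100 mm in front of the hinge axis; x back toward the hinge, y to the left, z out of the deck.
- right_deck (a point): Centre of the right platform's deck, on its top surface, 100 mm in front of the hinge axis; x back toward the hinge, y to the left, z out of the deck.
- channel: The steel channel (a rusty U-section bracket, 40 x 150 x 42 mm, 0.4 to 0.8 kg), loose, lying lengthwise front to back on one of the two platforms (left or right, it varies). Origin at the centre of its underside.
- channel_mid (a point): Centre of the steel channel, half-way up (21 mm above the deck it lies on).
- tin: Small round lidded tin, 68 mm across, 42 mm high, loose, on the other platform. Origin at the centre of its underside.
- spanner: Bystander: combination spanner 221 mm long, 8 mm thick, lying on the bench to the left of the rig.
- square: Bystander: engineer's try square, 90 x 125 x 16 mm, lying on the bench to the right of the rig.
- screwdriver: Bystander: slotted screwdriver 233 mm long, 27 mm thick, lying on the bench to the left of the rig, beyond the spanner.
There are look-alikes about, which are no part of the job. Of the things like the channel, leave any that is blue; of the rest the smaller one is meant.

How it is judged:
By the outcome, as a careful person would: the job done as asked, in the order asked, and still so for the second after the job is handed in, while the arm keeps its last pose, push and grip.
It also fails if it takes over 32 s, if anything falls off the work surface, if the arm or the gripper's body presses on something with over 40 N, if the wrist force passes 120 N, or if a joint passes its speed limit or range.

## Working session

There is one attempt and no reset: what is moved stays moved. The work goes in short steps, Python scripts to look and compute and a tool call to move; the robot and the scene stay as the last step left them, time stands still between calls to the robot, and variables do not carry over. Pictures are saved under pics/ and viewed, and the job is handed in when it is done.

Besides the shell and the picture viewer there is one more tool, called after "Request:" as name(argument=value, ...), one argument or row to a line, values as JSON. drive_tool: Moves the arm, as the interface text tells. Its arguments: {"type":"object","properties":{"commands":{"type":"array"},"squeeze":{"type":"number"}},"required":["commands"]}

```bash
mkdir -p pics; ls; python3 - <<'E'
from cell import *
import cv2,numpy as np
s=sense();print(s)
for n in("scene","top"):
    c=camera(n);cv2.imwrite(f"pics/{n}0.png",c["pixels"][:,:,::-1]);np.savez(f"{n}0.npz",**c)
    print(n,c["fx"],c["fy"],c["cx"],c["cy"],c["R"],c["t"])
E
```

```text
pics
{'time_s': 0.0, 'qpos': array([-1.15558721,  0.3328076 , -0.06469825,  1.46097523,  0.02158762,
        1.34986857, -0.08851961]), 'joint_velocities': array([ 0.00091327,  0.00162619, -0.00020862,  0.00064042, -0.00098022,
       -0.00025924, -0.00117284]), 'joint_torque': array([ 1.33232936e-05, -6.25452518e+01,  4.90162591e-02, -3.91595900e+01,
        1.61348982e-02,  1.00282294e-02,  4.31216151e-06]), 'ee_pos': array([264.81831116, 565.71741287, 238.5398472 ]), 'orientation': array([-6.82180094e-01, -3.06638203e+00,  2.10760728e-03]), 'wrist_force': array([ 0.3442765 ,  0.85144568, -0.09457791]), 'moment': array([-0.01938611, -0.00220252, -0.02416009]), 'finger_gap': 85.4488082029243}
scene 393.6549452296711 393.6549452296711 284.6025536785185 217.70386391515655 [[-0.89225909 -0.45147719  0.00648559]
 [-0.22264547  0.42742966 -0.87620368]
 [ 0.39281384 -0.78324469 -0.48189734]] [561.06058412 161.87270277 906.56985015]
top 483.28291892754856 483.28291892754856 281.4940816999871 220.25235842634194 [[ 0.02280144 -0.99958248 -0.01774713]
 [-0.98818849 -0.01984368 -0.15195308]
 [ 0.15153746  0.02100226 -0.98822837]] [  55.32678309  599.45045779 1475.56882682]
```

View pics/scene0.png

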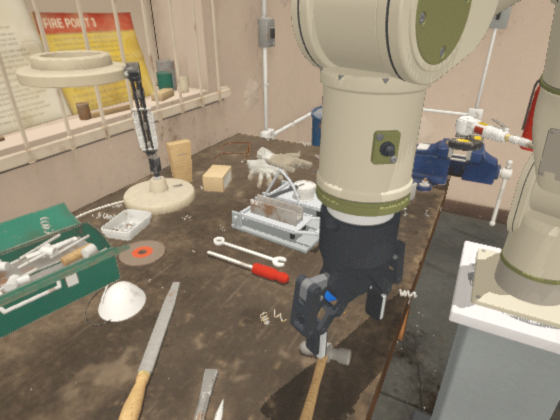

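View pics/top0.png

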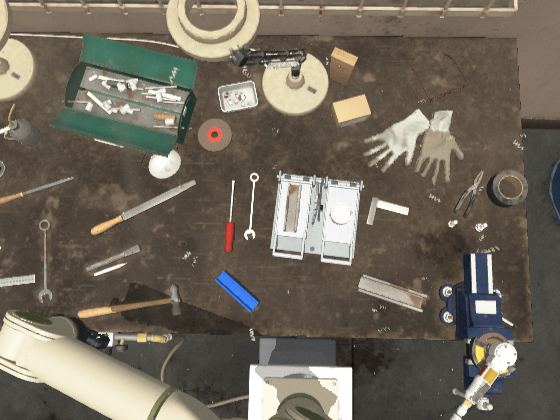

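```bash
python3 - <<'E'
import cv2,numpy as np
c=np.load("top0.npz");p=c["pixels"][160:275,225:425,::-1]
cv2.imwrite("pics/topcrop.png",cv2.resize(p,None,fx=4,fy=4,interpolation=cv2.INTER_CUBIC))
c=np.load("scene0.npz");p=c["pixels"][160:260,215:345,::-1]
cv2.imwrite("pics/scenecrop.png",cv2.resize(p,None,fx=6,fy=6,interpolation=cv2.INTER_CUBIC))
E
```

```text
(no output)
```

View pics/topcrop.png

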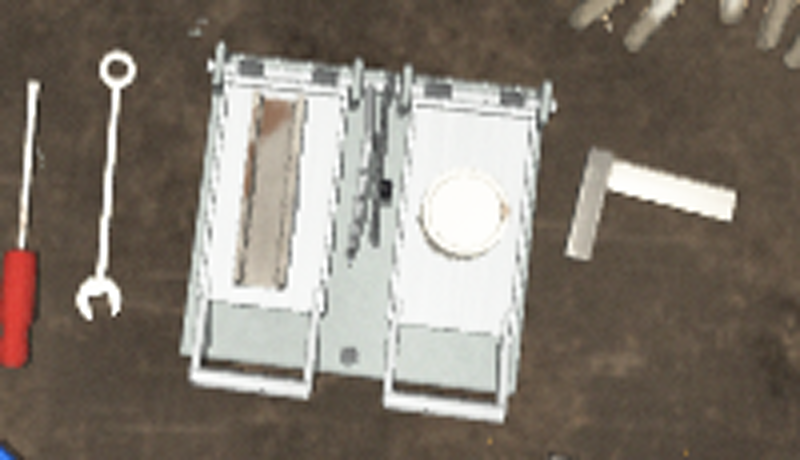

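View pics/scenecrop.png

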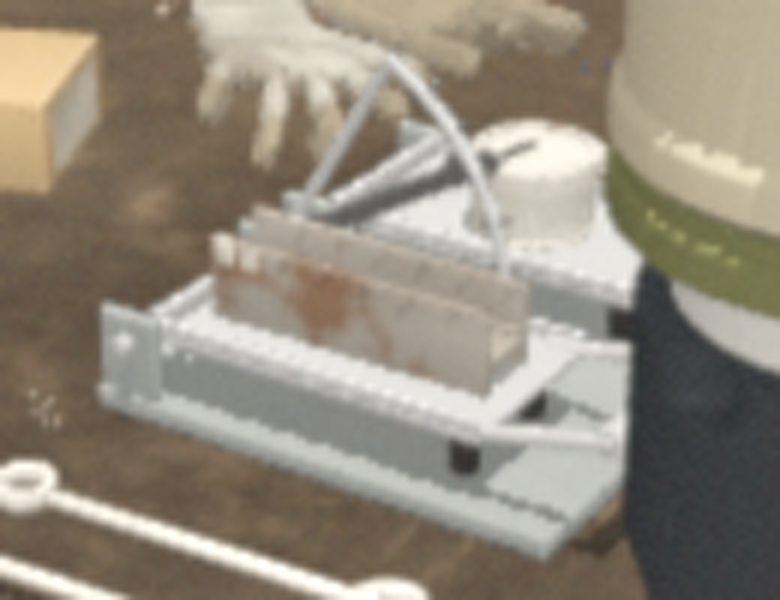

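```bash
cat > h.py <<'E'
import numpy as np,cv2
def px2w(c,u,v,z):
    d=np.array([(u-c["cx"])/c["fx"],(v-c["cy"])/c["fy"],1.]);R=c["R"];o=-R.T@c["t"];d=R.T@d
    return o+d*(z-o[2])/d[2]
def w2px(c,X):
    q=(c["R"]@np.atleast_2d(X).T).T+c["t"];return np.c_[c["fx"]*q[:,0]/q[:,2]+c["cx"],c["fy"]*q[:,1]/q[:,2]+c["cy"]]
def rig(o,yaw,P):
    P=np.atleast_2d(P);cs,sn=np.cos(yaw),np.sin(yaw)
    return np.c_[o[0]+cs*P[:,0]-sn*P[:,1],o[1]+sn*P[:,0]+cs*P[:,1],P[:,2]]
E
python3 - <<'E'
from h import *
from scipy.optimize import least_squares
c=dict(np.load("top0.npz"))
f=lambda x,y:(225+(x+.5)/4-.5,160+(y+.5)/4-.5)
# rig coords : crop pix
T=[((-125,121,60),(192,380)),((-125,29,60),(310,393)),((-125,-29,60),(387,403)),((-125,-121,60),(504,415)),
((-125,135,12),(181,355)),((-125,-135,12),(515,393))]
P=np.array([t[0] for t in T],float);U=np.array([f(*t[1]) for t in T])
for p,u in zip(P,U): print(p,px2w(c,*u,p[2]).round(1))
r=least_squares(lambda s:(w2px(c,rig(s[:2],s[2],P))-U).ravel(),[500,0,0],x_scale=[10,10,.1]);print(r.x,r.fun.round(2))
o,y=r.x[:2],r.x[2]
np.save("rig.npy",r.x)
im=cv2.resize(c["pixels"][160:275,225:425,::-1],None,fx=4,fy=4,interpolation=cv2.INTER_CUBIC)
pts={'b':[(-125,135,12),(-125,-135,12),(125,-135,12),(125,135,12)],'L':[(-63,125,46),(-63,25,46),(117,25,46),(117,125,46)],'bar':[(-125,121,60),(-125,29,60)],'h':[(125,-140,40),(125,140,40)]}
for k,v in pts.items():
    q=w2px(c,rig(o,y,v));q=((q-[225,160]+.5)*4-.5).astype(int)
    cv2.polylines(im,[q],True,(0,0,255),1)
cv2.imwrite("pics/ov.png",im)
# depth check at bar
q=w2px(c,rig(o,y,[(-125,75,60),(-25,100,46),(25,75,46),(-20,0,12)]))
for u,v in q:
    Z=c["z_map"][int(round(v)),int(round(u))];X=c["R"].T@(np.array([(u-c["cx"])/c["fx"],(v-c["cy"])/c["fy"],1])*Z-c["t"]);print(X.round(1))
print(rig(o,y,[(-125,75,60),(125,75,40)]))
E
```

```text
[-125.  121.   60.] [488.1  92.8  60. ]
[-125.   29.   60.] [480.1   1.6  60. ]
[-125.  -29.   60.] [473.6 -57.7  60. ]
[-125. -121.   60.] [ 466.4 -147.4   60. ]
[-125.  135.   12.] [511.8 103.9  12. ]
[-125. -135.   12.] [ 487.2 -162.    12. ]
[ 6.08690874e+02 -3.95225938e+01 -9.15570527e-02] [ 0.19 -2.31  0.31 -2.2  -0.2  -2.58  0.38 -2.2  -0.88  4.75  0.16  4.83]
[490.9  46.6  61.5]
[592.1  62.2  51.6]
[637.8  32.9  60.4]
[589.5 -37.9   6.9]
[[491.07161535  46.59192351  60.        ]
 [740.02451039  23.73462588  40.        ]]
```

View pics/ov.png

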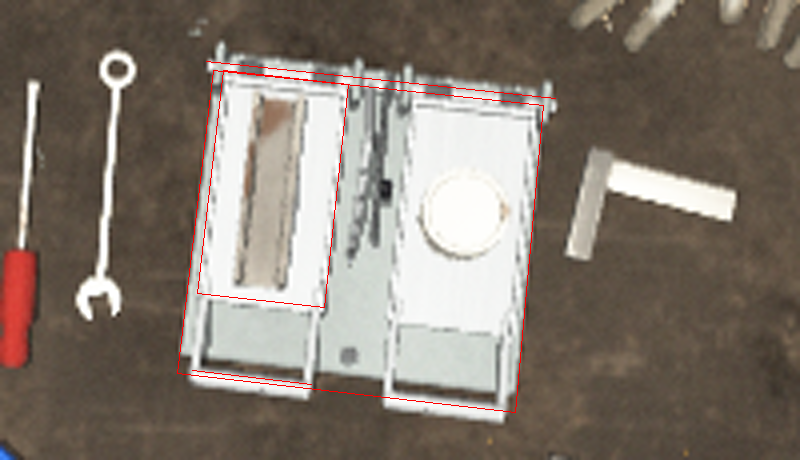

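```bash
python3 - <<'E'
from h import *
from scipy.optimize import least_squares
c=dict(np.load("top0.npz"))
f=lambda x,y:(225+(x+.5)/4-.5,160+(y+.5)/4-.5)
T=[((-125,121,60),(192,379)),((-125,29,60),(310,392)),((-125,-29,60),(387,402)),((-125,-121,60),(504,414)),
((-63,25,46),(326,308)),((-63,125,46),(200,294)),((-63,-25,46),(396,322)),((-63,-125,46),(515,334)),((125,-140,40),(551,104)),((125,140,40),(213,66))]
P=np.array([t[0] for t in T],float);U=np.array([f(*t[1]) for t in T])
r=least_squares(lambda s:(w2px(c,rig(s[:2],s[2],P))-U).ravel(),[500,0,0],x_scale=[10,10,.1],loss="soft_l1");print(r.x,(w2px(c,rig(r.x[:2],r.x[2],P))-U).round(1))
o,y=r.x[:2],r.x[2]
np.save("rig.npy",r.x)
im=cv2.resize(c["pixels"][160:275,225:425,::-1],None,fx=4,fy=4,interpolation=cv2.INTER_CUBIC)
pts={'L':[(-63,125,46),(-63,25,46),(115,25,46),(115,125,46)],'bar':[(-125,121,60),(-125,29,60)],'h':[(125,-140,40),(125,140,40)]}
for k,v in pts.items():
    q=w2px(c,rig(o,y,v));q=((q-[225,160]+.5)*4-.5).astype(int)
    cv2.polylines(im,[q],True,(0,0,255),1)
for a in (20,25,30,35,40):
    a=np.radians(a);q=w2px(c,rig(o,y,[(125-165*np.cos(a),0,40+165*np.sin(a))]));q=((q-[225,160]+.5)*4-.5).astype(int);cv2.circle(im,q[0],3,(0,0,255),1)
cv2.imwrite("pics/ov2.png",im)
print(rig(o,y,[(-125,75,60),(125,75,40)]))
c=dict(np.load("scene0.npz"))
im=cv2.resize(c["pixels"][160:260,215:345,::-1],None,fx=6,fy=6,interpolation=cv2.INTER_CUBIC)
for a in (20,25,30,35,40):
    a=np.radians(a);q=w2px(c,rig(o,y,[(125-165*np.cos(a),0,40+165*np.sin(a)),(125,0,40)]));q=((q-[215,160]+.5)*6-.5).astype(int);cv2.line(im,q[0],q[1],(0,0,255),1)
for k,v in pts.items():
    q=w2px(c,rig(o,y,v));q=((q-[215,160]+.5)*6-.5).astype(int)
    cv2.polylines(im,[q],True,(0,0,255),1)
cv2.imwrite("pics/ov3.png",im)
E
```

```text
[ 6.04033823e+02 -4.06081016e+01 -9.80186419e-02] [[ 0.3 -0.8]
 [ 0.4 -0.5]
 [-0.1 -0.8]
 [ 0.4 -0.2]
 [-0.2  1.3]
 [-0.4  1. ]
 [-1.8 -0.3]
 [ 0.4  0.5]
 [ 1.6  0.4]
 [-1.  -0. ]]
[[486.97345307  46.26462001  60.        ]
 [735.77345752  21.79917941  40.        ]]
```

View pics/ov2.png

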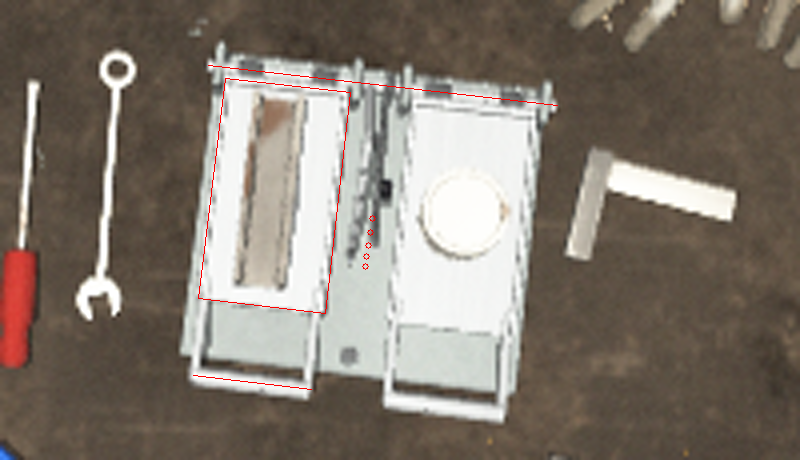

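View pics/ov3.png

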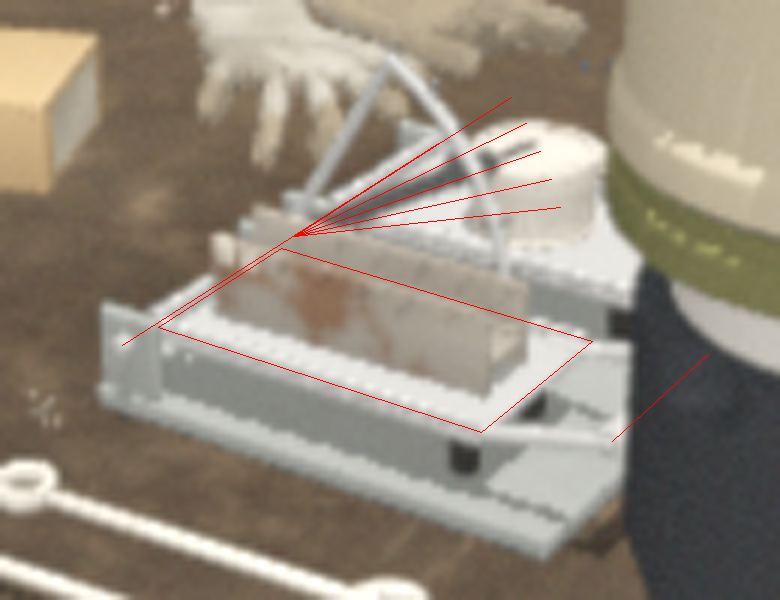

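```bash
cat > plan.py <<'E'
from scipy.spatial.transform import Rotation as Ro
import numpy as np
def plan(p,rv,goal,Rg,n):
    R=Ro.from_rotvec(rv);p=np.array(p,float);d=(R.inv()*Rg).as_rotvec()/n
    print("turn/row deg",np.degrees(d).round(2))
    st=(np.array(goal)-p)/n
    for i in range(n):
        print(i,R.inv().apply(st).round(1),end="; ");R=R*Ro.from_rotvec(d)
    print()
def grip(yaw,tilt=0):
    # tool y along rig +x, z down, tilt: about rig y, top leaning toward robot (-x)
    Y=np.array([np.cos(yaw),np.sin(yaw),0]);Z=np.array([0,0,-1.]);X=np.cross(Y,Z)
    R=Ro.from_matrix(np.c_[X,Y,Z])
    ax=np.array([-np.sin(yaw),np.cos(yaw),0])
    return Ro.from_rotvec(-tilt*ax)*R
E
python3 - <<'E'
from cell import *;from plan import *
s=sense();r=np.load("rig.npy")
G=grip(r[2]);print(G.apply([0,0,1]),grip(r[2],.3).apply([0,0,1]))
plan(s["ee_pos"],s["orientation"],[485,46.5,230],G,16)
E
```

```text
[ 0.  0. -1.] [ 0.29410171 -0.02892013 -0.95533649]
turn/row deg [-0.    0.    4.41]
0 [-26.2 -23.6   0.6]; 1 [-28.  -21.5   0.6]; 2 [-29.5 -19.3   0.6]; 3 [-30.9 -16.9   0.6]; 4 [-32.1 -14.5   0.6]; 5 [-33.1 -12.    0.6]; 6 [-34.   -9.4   0.6]; 7 [-34.6  -6.8   0.5]; 8 [-35.   -4.1   0.5]; 9 [-35.2  -1.4   0.5]; 10 [-35.2   1.3   0.5]; 11 [-35.    4.    0.5]; 12 [-34.6   6.7   0.5]; 13 [-34.    9.3   0.5]; 14 [-33.2  11.9   0.5]; 15 [-32.2  14.4   0.5];
```

Request:
drive_tool(
  commands=[
    [[-26, -24, 0.5], [0, 0, 4.4], 0.3],
    [[-28, -21.5, 0.5], [0, 0, 4.4], 0.3],
    [[-29.5, -19.5, 0.5], [0, 0, 4.4], 0.3],
    [[-31, -17, 0.5], [0, 0, 4.4], 0.3],
    [[-32, -14.5, 0.5], [0, 0, 4.4], 0.3],
    [[-33, -12, 0.5], [0, 0, 4.4], 0.3],
    [[-34, -9.5, 0.5], [0, 0, 4.4], 0.3],
    [[-34.5, -7, 0.5], [0, 0, 4.4], 0.3],
  ],
)

```text
time_s: 0.77
ee_pos: [374.4, 304.1, 235.1]
orientation: [-1.583, -2.714, 0.0]
wrist_force: [0.6, 0.2, -0.1]
finger_gap: 59.9
```

Request:
drive_tool(
  commands=[
    [[-35, -4, 0.5], [0, 0, 4.4], 0.4],
    [[-35, -1.5, 0.5], [0, 0, 4.4], 0.4],
    [[-35, 1.5, 0.5], [0, 0, 4.4], 0.4],
    [[-35, 4, 0.5], [0, 0, 4.4], 0.4],
    [[-34.5, 6.5, 0.5], [0, 0, 4.4], 0.4],
    [[-34, 9.5, 0.5], [0, 0, 4.4], 0.4],
    [[-33, 12, 0.5], [0, 0, 4.4], 0.4],
    [[-32, 14.5, 0.5], [0, 0, 4.4], 0.4],
  ],
)

```text
time_s: 1.43
ee_pos: [484.9, 45.6, 231.2]
orientation: [-2.329, -2.108, -0.0]
wrist_force: [1.5, 0.1, -0.3]
finger_gap: 50.9
```

Request:
drive_tool(
  commands=[
    [[0, 0, 0], [0, 0, 0], 0.45],
    [[0, 0, 0], [0, 0, 0], 0.45],
    [[0, 0, 0], [0, 0, 0], 0.45],
    [[0, 0, 0], [0, 0, 0], 0.45],
    [[0, 0, 0], [0, 0, 0], 0.45],
    [[0, 0, 0], [0, 0, 0], 0.45],
    [[0, 0, 0], [0, 0, 0], 0.45],
    [[0, 0, 0], [0, 0, 0], 0.45],
  ],
)

```text
time_s: 2.1
ee_pos: [484.7, 47.8, 231.3]
orientation: [-2.324, -2.114, -0.0]
wrist_force: [0.1, -0.1, 0.3]
finger_gap: 46.9
```

```bash
python3 - <<'E'
from cell import *;from plan import *;import cv2
s=sense();print(s["time_s"],s["ee_pos"],s["orientation"],s["finger_gap"],s["qpos"])
r=np.load("rig.npy");plan(s["ee_pos"],s["orientation"],[485,46.5,230],grip(r[2]),1)
for n in ("wrist","scene"):
    c=camera(n);cv2.imwrite(f"pics/{n}1.png",c["pixels"][:,:,::-1]);np.savez(f"{n}1.npz",**c,p=s["ee_pos"],rv=s["orientation"])
    print({k:v for k,v in c.items() if k in("fx","cx","cy","mount")})
c=dict(np.load("scene1.npz"));p=c["pixels"][160:260,215:345,::-1]
cv2.imwrite("pics/scenecrop1.png",cv2.resize(p,None,fx=6,fy=6,interpolation=cv2.INTER_CUBIC))
E
```

```text
2.1 [484.66357917  47.81300999 231.34279216] [-2.32420974e+00 -2.11354012e+00 -3.12123667e-04] 46.87825044601694 [-0.61954843  0.01609091  0.43604236  1.84689459 -0.00728782  1.28000129
 -0.27634001]
turn/row deg [ 0.   -0.01  0.18]
0 [-1.3  0.5  1.3]; 
{'fx': 325.19226210127806, 'cx': 277.17977952006026, 'cy': 207.52937725709674, 'mount': array([[-3.82072131e-04, -9.52175666e-01, -3.05550904e-01,
         7.86743498e+01],
       [ 9.99999394e-01, -4.84512355e-05, -1.09944957e-03,
        -4.75307267e-01],
       [ 1.03206481e-03, -3.05551139e-01,  9.52175108e-01,
        -1.35369843e+02],
       [ 0.00000000e+00,  0.00000000e+00,  0.00000000e+00,
         1.00000000e+00]])}
{'fx': 393.6549452296711, 'cx': 284.6025536785185, 'cy': 217.70386391515655}
```

View pics/wrist1.png

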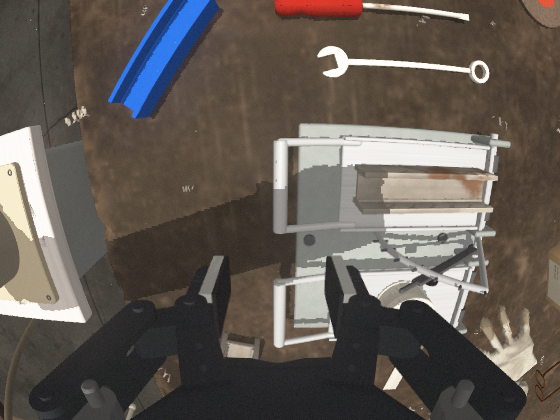

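View pics/scenecrop1.png

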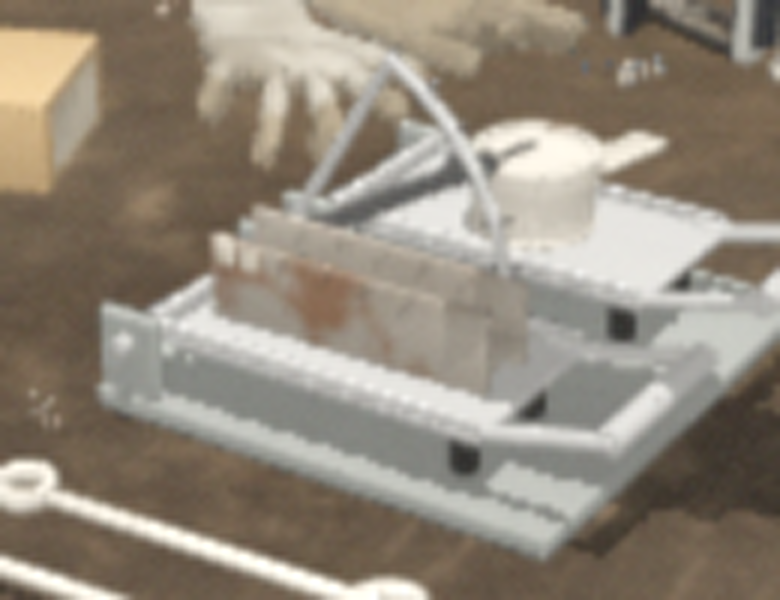

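```bash
python3 - <<'E'
import cv2,numpy as np
p=cv2.imread("pics/wrist1.png")[115:355,265:525]
cv2.imwrite("pics/wc1.png",cv2.resize(p,(780,720)[0:2] if 0 else (650,600),interpolation=cv2.INTER_CUBIC))
p=cv2.imread("pics/scene1.png")[170:230,260:330]
cv2.imwrite("pics/sc1.png",cv2.resize(p,None,fx=10,fy=10,interpolation=cv2.INTER_CUBIC))
E
```

```text
(no output)
```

View pics/wc1.png

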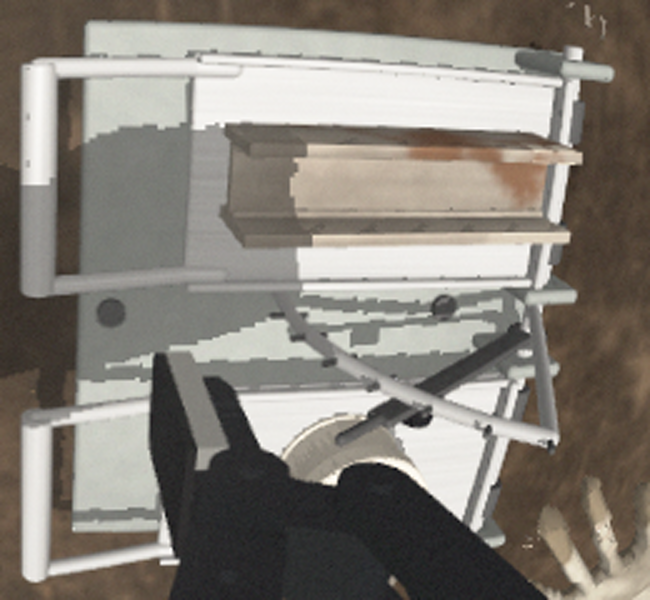

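View pics/sc1.png

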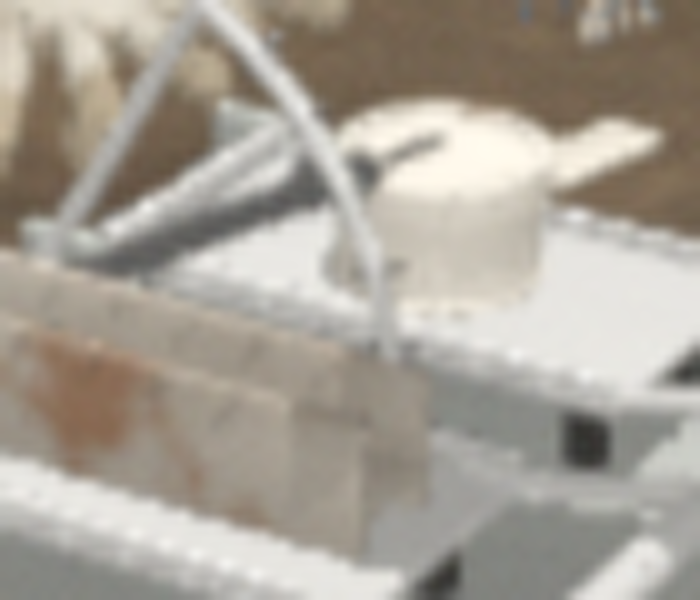

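```bash
cat >> h.py <<'E'
from scipy.spatial.transform import Rotation as Ro
def wpx(c,X):
    X=np.atleast_2d(X);T=Ro.from_rotvec(c["rv"]);q=T.inv().apply(X-c["p"])
    M=np.linalg.inv(c["mount"]);q=q@M[:3,:3].T+M[:3,3]
    r=np.hypot(q[:,0],q[:,1]);th=np.arctan2(r,q[:,2]);return np.c_[c["cx"]+c["fx"]*th*q[:,0]/r,c["cy"]+c["fx"]*th*q[:,1]/r]
E
python3 - <<'E'
from h import *
from scipy.optimize import least_squares
cw=dict(np.load("wrist1.npz"));ct=dict(np.load("top0.npz"));cs=dict(np.load("scene1.npz"))
W=[((-125,121,60),(38,62)),((-125,29,60),(37,293)),((-125,-29,60),(37,412)),((-125,-121,60),(35,580)),((-63,25,46),(185,288)),('t',(340,438))]
T=[((-125,121,60),(192,379)),((-125,29,60),(310,392)),((-125,-29,60),(387,402)),((-125,-121,60),(504,414)),((125,-140,40),(551,104)),((125,140,40),(213,66)),('t',(375,244))]
S=[((-125,121,60),(612,440)),((-63,125,46),(482,430)),('t',(538,145))]
fs=[(W,cw,wpx,2.5,(265,115)),(T,ct,w2px,4,(225,160)),(S,cs,w2px,6,(215,160))]
def res(s,show=False):
    out=[]
    for L,c,pr,k,off in fs:
        for p,u in L:
            if p=='t': p=(125-165*np.cos(s[3]),0,40+165*np.sin(s[3]))
            e=pr(c,rig(s[:2],s[2],[p]))[0]-((np.array(u)+.5)/k-.5+off)
            if show: print(p,e.round(1))
            out+=list(e)
    return np.array(out)
r=least_squares(res,[604,-40,-.098,.55],x_scale=[10,10,.1,.1],loss="soft_l1");print(r.x,np.degrees(r.x[3]));res(r.x,True)
np.save("rig.npy",r.x[:3]);print(rig(r.x[:2],r.x[2],[(-125,75,60)]))
for f in fs[::2]:
    keep=fs;fs=[f];q=least_squares(res,r.x,x_scale=[10,10,.1,.1]);fs=keep
    print(f[3],q.x,np.degrees(q.x[3]))
E
```

```text
[ 6.03430098e+02 -3.93778225e+01 -1.00365679e-01  5.58037284e-01] 31.973181207651525
(-125, 121, 60) [0.4 1.5]
(-125, 29, 60) [0.1 0.1]
(-125, -29, 60) [-0.3  1.7]
(-125, -121, 60) [-0.1 -2.7]
(-63, 25, 46) [-1.5  0.7]
(np.float64(-14.96884756623325), 0, np.float64(127.37117208198916)) [ 0.1 -1.3]
(-125, 121, 60) [-0.2 -0.7]
(-125, 29, 60) [-0.1 -0.4]
(-125, -29, 60) [-0.6 -0.6]
(-125, -121, 60) [-0.1  0.1]
(125, -140, 40) [1.3 0.7]
(125, 140, 40) [-1.3  0. ]
(np.float64(-14.96884756623325), 0, np.float64(127.37117208198916)) [-1.8 -0.6]
(-125, 121, 60) [-0.   0.5]
(-63, 125, 46) [-0.2  0.7]
(np.float64(-14.96884756623325), 0, np.float64(127.37117208198916)) [-0.5 -0.6]
[[486.57394346  47.76940459  60.        ]]
2.5 [ 6.03514919e+02 -3.93260100e+01 -1.01906733e-01  5.61420632e-01] 32.16703274553222
6 [ 6.04650534e+02 -4.23484498e+01 -9.94424674e-02  5.39102811e-01] 30.888315820776814
```

Request:
drive_tool(
  commands=[
    [[-0.5, 1, 15], [0, 0, 0], 0.45],
    [[0, 1, 25], [0, 0, 0.2], 0.45],
    [[0, 0, 30], [0, 0, 0], 0.45],
    [[0, 0, 30], [0, 0, 0], 0.45],
    [[0, 0, 28], [0, 0, 0], 0.45],
    [[0, 0, 20], [0, 0, 0], 0.45],
    [[0, 0, 8], [0, 0, 0], 0.45],
    [[0, 0, 0], [0, 0, 0], 0.45],
  ],
)

```text
time_s: 2.87
ee_pos: [485.6, 46.5, 73.8]
orientation: [-2.328, -2.108, 0.005]
wrist_force: [-0.1, -0.1, 0.1]
finger_gap: 46.9
```

```bash
python3 - <<'E'
from cell import *;import cv2
s=sense();print(s["ee_pos"],s["wrist_force"])
c=camera("wrist");cv2.imwrite("pics/w2.png",c["pixels"][:,:,::-1])
E
```

```text
[485.57827271  46.48232883  73.82916275] [-0.11773155 -0.14202896  0.06388757]
```

View pics/w2.png

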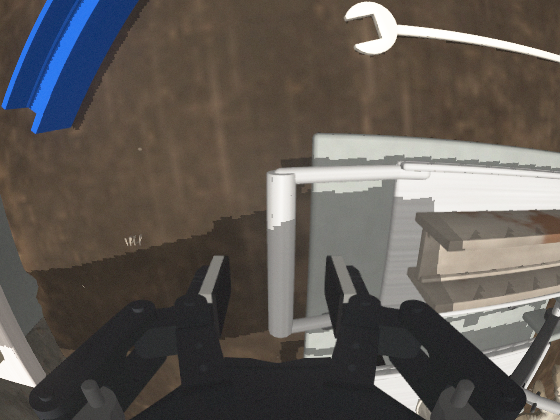

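Request:
drive_tool(
  commands=[
    [[-0.5, 0.5, 10], [0, 0, 0], 0.45],
    [[-0.5, 0.5, 10], [0, 0, 0], 0.45],
    [[0, 0, 5], [0, 0, 0], 0.45],
    [[0, 0, 0], [0, 0, 0], 0.45],
    [[0, 0, 0], [0, 0, 0], 0.45],
    [[0, 0, 0], [0, 0, 0], 0.45],
    [[0, 0, 0], [0, 0, 0], 0.45],
    [[0, 0, 0], [0, 0, 0], 0.45],
  ],
)

```text
time_s: 3.58
ee_pos: [487.8, 45.7, 50.6]
orientation: [2.329, 2.109, 0.001]
wrist_force: [-0.7, -0.3, -0.6]
finger_gap: 46.8
```

```bash
python3 - <<'E'
from cell import *;import cv2;from h import *
s=sense();print(s["ee_pos"],s["wrist_force"])
c=camera("wrist");im=c["pixels"][:,:,::-1].copy();c["p"]=s["ee_pos"];c["rv"]=s["orientation"]
r=np.load("rig.npy")
for P in [(-125,121,60),(-125,75,60),(-125,29,60)]:
    q=wpx(c,rig(r[:2],r[2],[P]))[0];print(q);cv2.circle(im,tuple(q.astype(int)),4,(0,0,255),1)
q=wpx(c,s["ee_pos"]+[0,0,11])[0];print(q);cv2.circle(im,tuple(q.astype(int)),4,(0,255,0),1)
cv2.imwrite("pics/w3.png",im)
E
```

```text
[487.81723658  45.71749832  50.63419103] [-0.70977123 -0.26431155 -0.56622193]
[275.27137963 184.37900029]
[275.40212373 284.45859184]
[275.57516893 357.72317451]
[278.61199392 289.95822282]
```

View pics/w3.png

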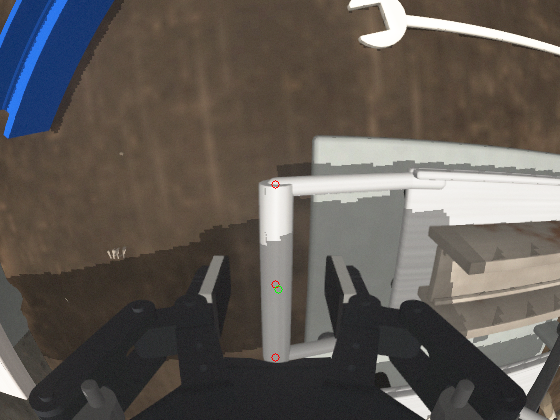

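Request:
drive_tool(
  commands=[
    [[0, -0.8, 1], [0, 0, 0], 0.7],
    [[0, 0, 0], [0, 0, 0], 0.85],
    [[0, 0, 0], [0, 0, 0], 1],
    [[0, 0, 0], [0, 0, 0], 1],
    [[0, 0, 0], [0, 0, 0], 1],
    [[0, 0, 0], [0, 0, 0], 1],
    [[0, 0, 0], [0, 0, 0], 1],
    [[0, 0, 0], [0, 0, 0], 1],
  ],
  squeeze=50,
)

```text
time_s: 4.3
ee_pos: [487.2, 45.7, 49.5]
orientation: [2.328, 2.108, 0.001]
wrist_force: [5.0, -0.7, -1.7]
finger_gap: 12.3
```

```bash
python3 - <<'E'
from cell import *;from plan import *
s=sense();print(s["ee_pos"],s["orientation"],s["wrist_force"],s["finger_gap"])
r=np.load("rig.npy");yaw=r[2]
# arc path: grasp point offset and rows; tool tilts by k*a
ex=np.array([np.cos(yaw),np.sin(yaw),0]);ez=np.array([0,0,1.])
pos=lambda a:(-250*np.cos(a)+20*np.sin(a))*ex+(250*np.sin(a)+20*np.cos(a))*ez
R0=Ro.from_rotvec(s["orientation"]);z0=R0.apply([0,0,1]);ax=np.array([-np.sin(yaw),np.cos(yaw),0])
N=24;A=np.radians(31.5);k=0.6
t=np.linspace(0,1,N+1);al=A*(t*t*(3-2*t))
R=[Ro.from_rotvec(-k*a*ax)*R0 for a in al]
P=[pos(a)-pos(0)+11*(Rr.apply([0,0,1])-z0) for a,Rr in zip(al,R)]
for i in range(N):
    print(i,R[i].inv().apply(P[i+1]-P[i]).round(1),np.degrees((R[i].inv()*R[i+1]).as_rotvec()).round(2),np.degrees(al[i+1]).round(1))
E
```

```text
[487.24687583  45.697819    49.47920197] [2.32843633e+00 2.10816364e+00 1.27383004e-03] [ 5.02251384 -0.74552576 -1.72248349] 12.30399623901336
0 [ 0.   0.1 -0.7] [-0.1 -0.  -0. ] 0.2
1 [ 0.   0.2 -2. ] [-0.28 -0.   -0.  ] 0.6
2 [ 0.   0.4 -3.2] [-0.44 -0.   -0.  ] 1.4
3 [ 0.   0.7 -4.3] [-0.59 -0.   -0.  ] 2.3
4 [ 0.   1.  -5.2] [-0.72 -0.   -0.  ] 3.5
5 [-0.   1.3 -6. ] [-0.83 -0.   -0.  ] 4.9
6 [-0.   1.7 -6.6] [-0.93 -0.   -0.  ] 6.5
7 [-0.   2.2 -7.1] [-1.01 -0.   -0.  ] 8.2
8 [-0.   2.7 -7.5] [-1.08 -0.   -0.  ] 10.0
9 [-0.   3.2 -7.7] [-1.13 -0.   -0.  ] 11.8
10 [-0.   3.7 -7.7] [-1.16 -0.   -0.  ] 13.8
11 [-0.   4.2 -7.6] [-1.18 -0.   -0.  ] 15.8
12 [-0.   4.6 -7.4] [-1.18 -0.   -0.  ] 17.7
13 [-0.  5. -7.] [-1.16 -0.   -0.  ] 19.7
14 [-0.   5.2 -6.6] [-1.13 -0.   -0.  ] 21.5
15 [-0.   5.3 -6. ] [-1.08 -0.   -0.  ] 23.3
16 [-0.   5.2 -5.4] [-1.01 -0.   -0.  ] 25.0
17 [-0.   5.  -4.8] [-0.93 -0.   -0.  ] 26.6
18 [-0.   4.7 -4.1] [-0.83 -0.   -0.  ] 28.0
19 [-0.   4.2 -3.4] [-0.72 -0.   -0.  ] 29.2
20 [-0.   3.5 -2.7] [-0.59 -0.   -0.  ] 30.1
21 [-0.   2.7 -1.9] [-0.44 -0.   -0.  ] 30.9
22 [-0.   1.7 -1.2] [-0.28 -0.   -0.  ] 31.3
23 [-0.   0.6 -0.4] [-0.1 -0.  -0. ] 31.5
```

Request:
drive_tool(
  commands=[
    [[0, 0.1, -0.7], [-0.1, 0, 0], 1],
    [[0, 0.2, -2], [-0.28, 0, 0], 1],
    [[0, 0.4, -3.2], [-0.44, 0, 0], 1],
    [[0, 0.7, -4.3], [-0.59, 0, 0], 1],
    [[0, 1, -5.2], [-0.72, 0, 0], 1],
    [[0, 1.3, -6], [-0.83, 0, 0], 1],
    [[0, 1.7, -6.6], [-0.93, 0, 0], 1],
    [[0, 2.2, -7.1], [-1, 0, 0], 1],
  ],
)

```text
time_s: 4.97
ee_pos: [493.0, 45.1, 84.6]
orientation: [2.281, 2.065, 0.088]
wrist_force: [6.4, 0.8, -5.3]
finger_gap: 12.2
```

```bash
python3 - <<'E'
from cell import *;import cv2
s=sense();print(s["ee_pos"],s["wrist_force"],s["moment"],s["finger_gap"])
c=camera("scene");cv2.imwrite("pics/s4.png",cv2.resize(c["pixels"][140:260,215:345,::-1],None,fx=5,fy=5,interpolation=cv2.INTER_CUBIC))
E
```

```text
[492.97899675  45.0759966   84.57371695] [ 6.44430038  0.81329678 -5.28810845] [ 0.11431831 -0.96735196  0.05119539] 12.216651724279194
```

View pics/s4.png

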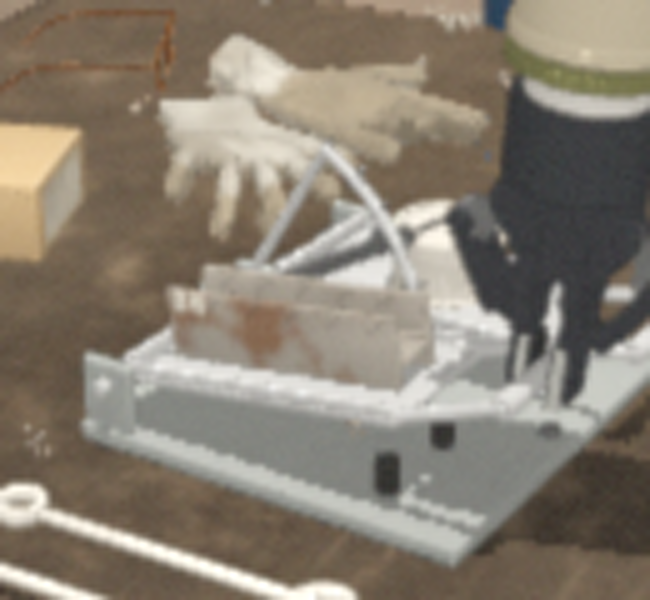

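Request:
drive_tool(
  commands=[
    [[0, 2.7, -7.5], [-1.08, 0, 0], 1],
    [[0, 3.2, -7.7], [-1.13, 0, 0], 1],
    [[0, 3.7, -7.7], [-1.16, 0, 0], 1],
    [[0, 4.2, -7.6], [-1.18, 0, 0], 1],
    [[0, 4.6, -7.4], [-1.18, 0, 0], 1],
    [[0, 5, -7], [-1.16, 0, 0], 1],
    [[0, 5.2, -6.6], [-1.13, 0, 0], 1],
    [[0, 5.3, -6], [-1.08, 0, 0], 1],
  ],
)

```text
time_s: 5.68
ee_pos: [514.7, 42.9, 146.1]
orientation: [2.19, 1.984, 0.237]
wrist_force: [-16.6, 3.5, 3.3]
finger_gap: 12.1
```

Request:
drive_tool(
  commands=[
    [[0, 5.2, -5.4], [-1, 0, 0], 1],
    [[0, 5, -4.8], [-0.93, 0, 0], 1],
    [[0, 4.7, -4.1], [-0.83, 0, 0], 1],
    [[0, 4.2, -3.4], [-0.72, 0, 0], 1],
    [[0, 3.5, -2.7], [-0.59, 0, 0], 1],
    [[0, 2.7, -1.9], [-0.44, 0, 0], 1],
    [[0, 1.7, -1.2], [-0.28, 0, 0], 1],
    [[0, 0.6, -0.4], [-0.1, 0, 0], 1],
  ],
)

```text
time_s: 6.35
ee_pos: [533.8, 41.1, 176.9]
orientation: [2.139, 1.937, 0.314]
wrist_force: [-32.8, 2.4, 19.7]
finger_gap: 12.3
```

Request:
drive_tool(
  commands=[
    [[0, 0, 0], [0, 0, 0], 1],
    [[0, 0, 0], [0, 0, 0], 1],
    [[0, 0, 0], [0, 0, 0], 1],
    [[0, 0, 0], [0, 0, 0], 1],
    [[0, 0, 0], [0, 0, 0], 1],
    [[0, 0, 0], [0, 0, 0], 1],
    [[0, 0, 0], [0, 0, 0], 1],
    [[0, 0, 0], [0, 0, 0], 1],
  ],
)

```text
time_s: 7.02
ee_pos: [533.9, 41.1, 177.1]
orientation: [2.139, 1.937, 0.314]
wrist_force: [-33.6, 1.5, 20.5]
finger_gap: 12.3
```

```bash
python3 - <<'E'
from cell import *;from h import *
from scipy.optimize import brentq
s=sense();print(s["time_s"],s["ee_pos"],s["orientation"],s["wrist_force"],s["moment"],s["finger_gap"])
r=np.load("rig.npy")
g=s["ee_pos"]-11*Ro.from_rotvec(s["orientation"]).apply([0,0,1])
h=rig(r[:2],r[2],[(125,75,40)])[0];d=g-h;u=np.array([np.cos(r[2]),np.sin(r[2]),0])
print("bar",g,"r",np.hypot(d@u,d[2]),"ang",np.degrees(np.arctan2(d[2],-(d@u))-np.arctan2(20,250)))
for n in("scene","top","wrist"):
    c=camera(n);np.savez(n+"5.npz",**c,p=s["ee_pos"],rv=s["orientation"]);cv2.imwrite(f"pics/{n}5.png",c["pixels"][:,:,::-1])
    if n=="scene": cv2.imwrite("pics/s5.png",cv2.resize(c["pixels"][140:260,215:345,::-1],None,fx=6,fy=5*6/5,interpolation=cv2.INTER_CUBIC)[:600])
E
```

```text
7.0167 [533.9090107   41.05015294 177.06493715] [2.13921441 1.93706851 0.31429997] [-33.5835006    1.49236498  20.49237286] [ 0.29734463  5.58625007 -0.1424747 ] 12.27568493786315
bar [530.44376125  41.39922592 187.49902525] r 253.1277712475892 ang 31.067160183355046
```

View pics/s5.png

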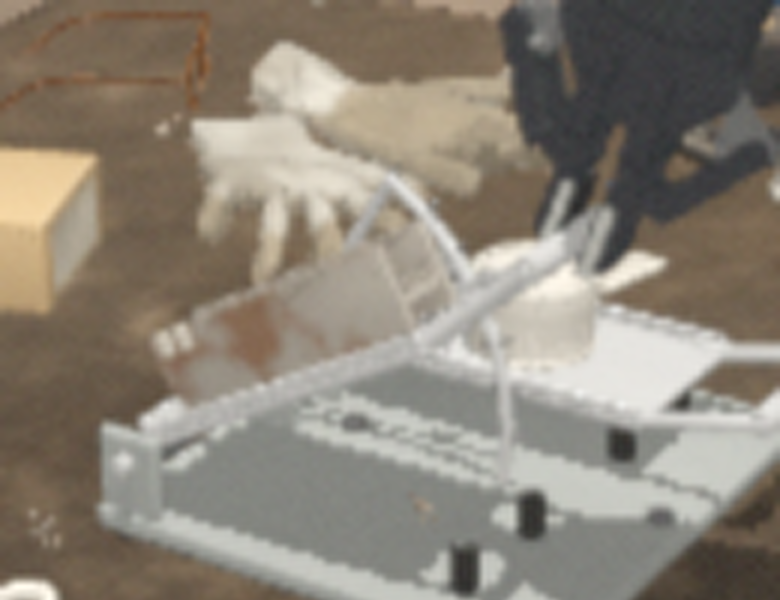

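View pics/wrist5.png

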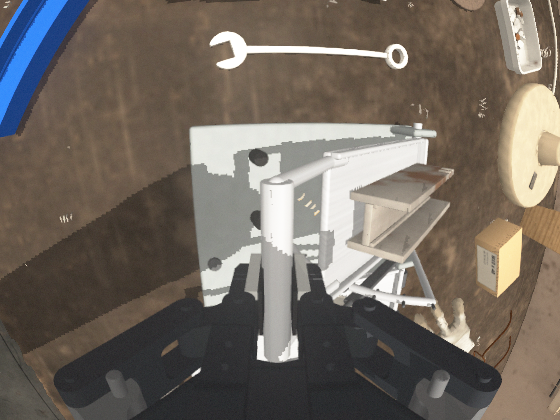

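View pics/top5.png

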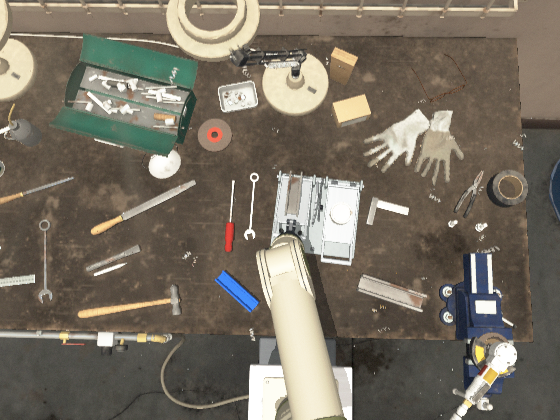

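Request:
drive_tool(
  commands=[
    [[0, -0.4, -0.5], [0, 0, 0], 1],
    [[0, -0.4, -0.5], [0, 0, 0], 1],
    [[0, -0.4, -0.4], [0, 0, 0], 1],
    [[0, 0, 0], [0, 0, 0], 1],
    [[0, 0, 0], [0, 0, 0], 1],
    [[0, 0, 0], [0, 0, 0], 1],
    [[0, 0, 0], [0, 0, 0], 1],
    [[0, 0, 0], [0, 0, 0], 1],
  ],
)

```text
time_s: 7.83
ee_pos: [534.8, 41.0, 178.7]
orientation: [2.136, 1.934, 0.32]
wrist_force: [-11.5, 1.8, 4.8]
finger_gap: 12.3
```

```bash
python3 - <<'E'
from cell import *;from h import *
s=sense();print(s["time_s"],s["ee_pos"],s["wrist_force"],s["finger_gap"])
r=np.load("rig.npy")
g=s["ee_pos"]-11*Ro.from_rotvec(s["orientation"]).apply([0,0,1])
h=rig(r[:2],r[2],[(125,75,40)])[0];d=g-h;u=np.array([np.cos(r[2]),np.sin(r[2]),0])
print("bar",g,"r",np.hypot(d@u,d[2]),"ang",np.degrees(np.arctan2(d[2],-(d@u))-np.arctan2(20,250)))
c=camera("scene");np.savez("scene6.npz",**c)
off=np.array([230,160]);k=8
im=cv2.resize(c["pixels"][160:235,230:330,::-1],None,fx=k,fy=k,interpolation=cv2.INTER_CUBIC);cv2.imwrite("pics/s6.png",im)
def L(P,col):
    q=w2px(c,rig(r[:2],r[2],P));q=((q-off+.5)*k-.5).astype(int);cv2.polylines(im,[q],False,col,1)
def pl(a,x,y,z): # x forward of hinge, z above axis
    return (125-x*np.cos(a)+z*np.sin(a),y,40+x*np.sin(a)+z*np.cos(a))
for a,col in((29,(255,0,0)),(31,(0,0,255)),(33,(0,160,0))):
    a=np.radians(a)
    L([pl(a,10,125,6),pl(a,188,125,6),pl(a,188,25,6)],col);L([pl(a,250,121,20),pl(a,250,29,20)],col);L([pl(a,130,0,0),pl(a,165,0,0)],col)
cv2.imwrite("pics/s6o.png",im)
E
```

```text
7.8333 [534.78474918  40.96444413 178.72321937] [-11.4785114    1.83969638   4.77757271] 12.30313357678865
bar [531.2616023   41.31374163 189.13789302] r 253.42095850376134 ang 31.476619118668342
```

View pics/s6o.png

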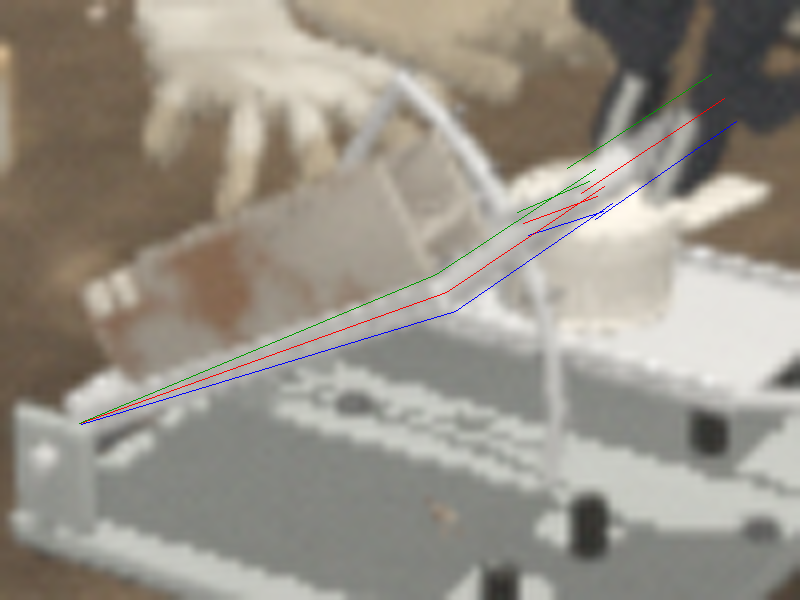

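View pics/s6.png

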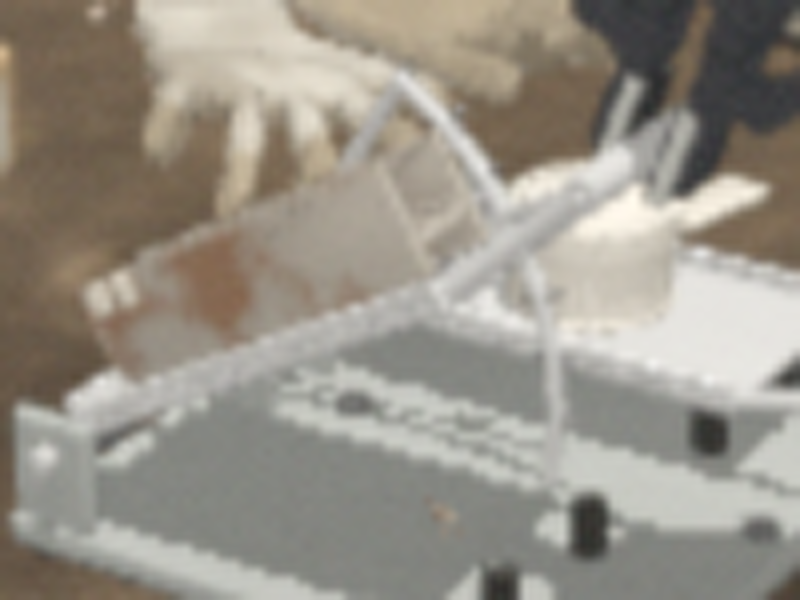

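```bash
python3 - <<'E'
from h import *
r=np.load("rig.npy");cs=dict(np.load("scene1.npz"));cw=dict(np.load("wrist1.npz"))
for c,f,off,n,k,nm in((cs,w2px,(260,170),(75,60),8,"a"),(cw,wpx,(370,220),(110,90),6,"b")):
    x,y=off;im=cv2.resize(c["pixels"][y:y+n[1],x:x+n[0],::-1],None,fx=k,fy=k,interpolation=cv2.INTER_CUBIC)
    for a,col in((29,(255,0,0)),(31,(0,0,255)),(33,(0,160,0))):
        a=np.radians(a);X=rig(r[:2],r[2],[(125-t*np.cos(a),0,40+t*np.sin(a)) for t in (0,120,165)])
        q=((f(c,X)-off+.5)*k-.5).astype(int);cv2.polylines(im,[q],False,col,1)
    for t in range(0,61,10):
        a=np.radians(t);X=rig(r[:2],r[2],[(125-135*np.cos(a),0,40+135*np.sin(a))]);q=((f(c,X)-off+.5)*k-.5).astype(int);cv2.circle(im,q[0],3,(255,0,255),1)
    cv2.imwrite(f"pics/idx_{nm}.png",im)
E
```

```text
(no output)
```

View pics/idx_a.png

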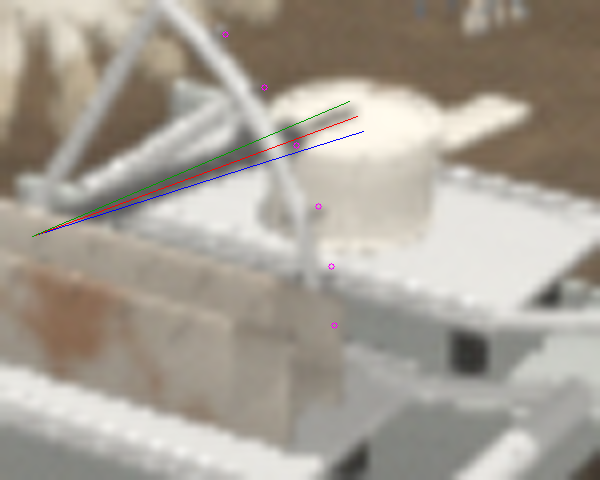

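View pics/idx_b.png

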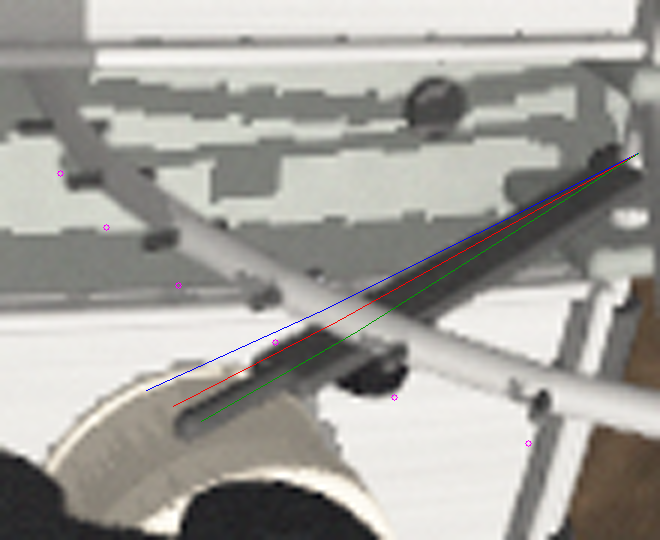

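Request:
drive_tool(
  commands=[
    [[0, 0.5, -0.5], [0, 0, 0], 1],
    [[0, 0.5, -0.5], [0, 0, 0], 1],
    [[0, 0.3, -0.5], [0, 0, 0], 1],
    [[0, 0, 0], [0, 0, 0], 1],
    [[0, 0, 0], [0, 0, 0], 1],
    [[0, 0, 0], [0, 0, 0], 1],
    [[0, 0, 0], [0, 0, 0], 1],
    [[0, 0, 0], [0, 0, 0], 1],
  ],
)

```text
time_s: 8.55
ee_pos: [536.0, 40.8, 180.5]
orientation: [2.136, 1.933, 0.321]
wrist_force: [-7.4, 2.2, 1.7]
finger_gap: 12.3
```

Request:
drive_tool(
  commands=[
    [[0, 0, 0], [0, 0, 0], 1],
    [[0, 0, 0], [0, 0, 0], 1],
    [[0, 0, 0], [0, 0, 0], 1],
    [[0, 0, 0], [0, 0, 0], 1],
    [[0, 0, 0], [0, 0, 0], 1],
    [[0, 0, 0], [0, 0, 0], 1],
    [[0, 0, 0], [0, 0, 0], 1],
    [[0, 0, 0], [0, 0, 0], 1],
  ],
)

```text
time_s: 9.22
ee_pos: [536.0, 40.8, 180.5]
orientation: [2.136, 1.933, 0.321]
wrist_force: [-7.5, 1.5, 1.6]
finger_gap: 12.1
```

```bash
python3 - <<'E'
from cell import *;from h import *
s=sense();print(s["time_s"],s["ee_pos"],s["wrist_force"],s["finger_gap"],np.abs(s["joint_velocities"]).max())
r=np.load("rig.npy")
g=s["ee_pos"]-11*Ro.from_rotvec(s["orientation"]).apply([0,0,1])
h=rig(r[:2],r[2],[(125,75,40)])[0];d=g-h;u=np.array([np.cos(r[2]),np.sin(r[2]),0])
print("ang",np.degrees(np.arctan2(d[2],-(d@u))-np.arctan2(20,250)), "chord",np.degrees(2*np.arcsin(np.linalg.norm([(g-[487.25,45.7,60.5])@u,g[2]-60.5])/2/250.8)))
c=camera("scene");k=8
im=cv2.resize(c["pixels"][160:235,230:330,::-1],None,fx=k,fy=k,interpolation=cv2.INTER_CUBIC)
off=np.array([230,160]);a=np.radians(32)
pl=lambda x,y,z:(125-x*np.cos(a)+z*np.sin(a),y,40+x*np.sin(a)+z*np.cos(a))
q=w2px(c,rig(r[:2],r[2],[pl(10,125,6),pl(188,125,6),pl(188,25,6)]));cv2.polylines(im,[((q-off+.5)*k-.5).astype(int)],False,(0,0,255),1)
cv2.imwrite("pics/s7.png",im)
t=camera("top");cv2.imwrite("pics/t7.png",cv2.resize(t["pixels"][160:275,225:425,::-1],None,fx=4,fy=4,interpolation=cv2.INTER_CUBIC))
E
```

```text
9.2167 [536.02972844  40.79110291 180.53945379] [-7.530456    1.47743845  1.57196499] 12.115207073670145 0.0018298424675090848
ang 31.97370178756252 chord 31.973971002299756
```

View pics/s7.png

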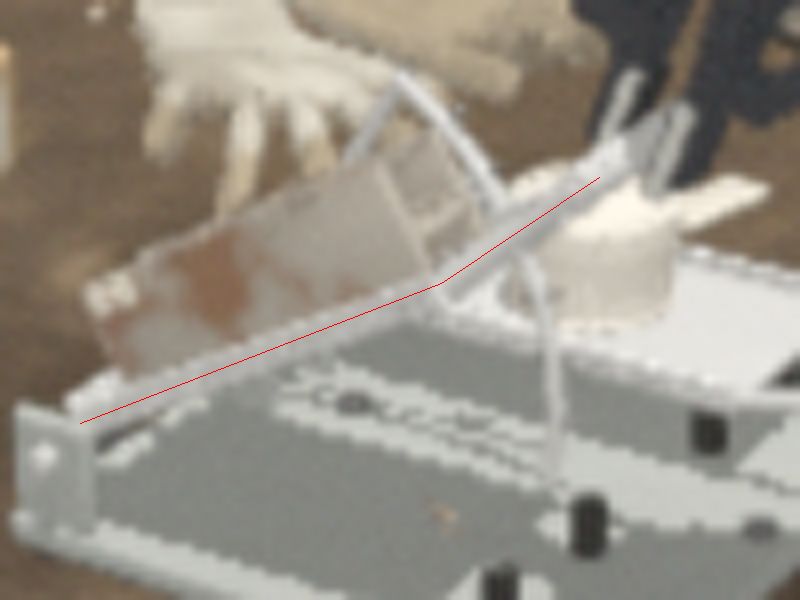

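View pics/t7.png

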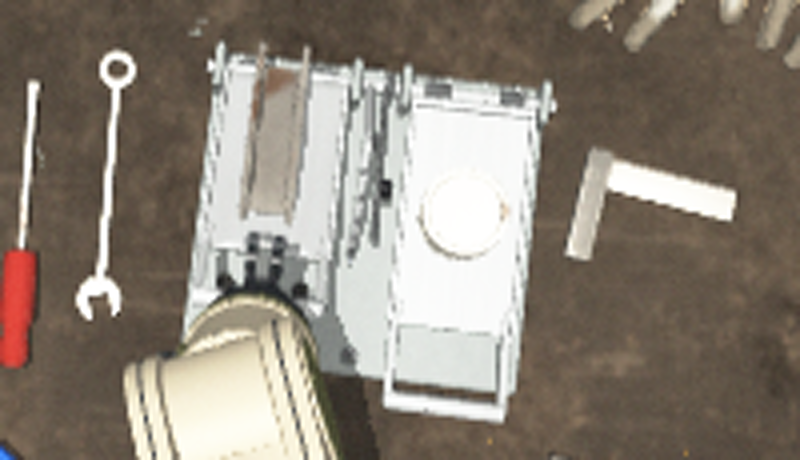

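```bash
python3 -c "
from cell import *
print(close_job())"
```

```text
the job is handed in; nothing more can be done
None
```

I gripped the left platform's bar, raised the platform to about 32° and handed the job in at about 9.3 s, still holding it. The left platform carries the rusty channel. I left alone the blue channel and the larger channel on the bench.

**Last checks before handing in:**
- **Platform angle:** 32.0° from the grip position, by two calculations (radius from the hinge and chord from level). In the scene picture the deck edge lies along the line drawn for 32°.
- **Index arm angle:** 32.0° from the three cameras together. The wrist camera alone gave 32.2° and the scene camera alone 30.9°. The difference from the platform should be about 1° at most.
- **Stillness:** the arm was at rest with the bar held, and the wrist force was about 8 N.
- **Channel and surroundings:** the channel is still on the deck. The index arm's knob is where it was in the top view. The right platform is down with its tin, and the tools are unmoved.

**Disagreements:**
- My fitted distance from the bar to the hinge was about 2.5 mm longer than the stated size. Because of that, the lift pressed toward the hinge with about 40 N at the wrist. I eased it by moving the grip outward.
- The finger opening read 12.3 mm on a 14 mm bar. I took this as pad compression but did not check it.

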